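Open the seawater valve by one turn

ROBOT

A 6-joint arm with a two-finger parallel gripper is mounted at the origin on the work surface. World frame = base frame: x ahead of the robot, y to its left, z up, the work surface at z = 0. Lengths are in m, angles in rad, forces in N, time in s.
With the tool pointing down it reaches from about 0.25 to 0.725 m from the base axis. Payload 4 kg.
Tool frame: the origin (TCP) lies at the very end of the fingers, on their centre line; the grasp point (between the pads) lies 19 mm behind it; x points along the fingers, z is the direction in which the jaws open and shut, and the axes are right-handed (so a half turn about x gives the same grasp; the last joint's range is limited). The gripper opens to 85 mm and grips with 20 to 120 N. Pads are 22 mm wide; open, the fingers measure 114 mm over their backs; the gripper's body (76 mm by 85 mm) begins 54 mm behind the grasp point. The pads swing forward as they close: fully open they stand 13 mm farther back than shut.
Start: joints at [-1.203, 0.241, 0.005, 1.335, 0, 1.571], TCP at [0.18, -0.467, 0.231] pointing down, gripper open.
Joint ranges: [-2.72, 2.72], [-1.05, 1.87], [-1.09, 1.28], [-1.99, 2.15], [-1.42, 1.44], [-3.14, 3.14]. Speed limits (rad/s): [2.79, 2.79, 3.14, 3.14, 3.14, 3.14].

INTERFACE

Orientations are given as a unit quaternion [x, y, z, w].
In Python, from workcell import bot gives the robot as it stands.
- The arm moves only by the tool apply_moves, never from a script. Its argument "targets" is one flat list of numbers, 7 for each row, row after row: the shift along the tool's x, y, z in units of 25 cm (1.0 is 25 cm), then the turn, a rotation vector about the tool's x, y, z in units of 0.5 rad (1.0 is 0.5 rad), then the opening, from 0 (shut) to 1 (fully open). In form: [tx, ty, tz, wx, wy, wz, claw, tx, ty, tz, wx, wy, wz, claw, ...]. A call has 1 to 12 rows; each row is the pose to reach, as a shift and turn from the pose commanded when the call began, along the tool's axes at that moment; what a row does not reach only later rows make up. A row lasts 1/12 s, in which the tool goes at most 41.7 mm and 7.16 degrees, less where a joint would pass 70% of its speed; a pose out of reach is approached as far as the arm can. A call with a number of a shift or a turn outside -1 to 1 is refused whole. A call with a gripper value outside its range is refused whole. The fingers move at their own pace and stop on an object; the grip force is fixed at half the most. Time passes only in rows, so rows that repeat a pose let the fingers close. It gives the time, the measured TCP pose, the force and the opening at its end, in the units of the state.
- bot.get_obs(): the state, without advancing time (a new reading comes with each control period).
- bot.camera(name): name is "side" or "top"; returns (picture, depth): 384x512x3 uint8, red, green, blue; 384x512 float32, m along the optical axis (not along the pixel's ray), 0 where there is no reading.
- bot.camera_params(name): a dict with "fx", "fy", "cx", "cy" (pixels), "T" (4x4, takes a point from camera to world coordinates). Camera axes: x right, y up, looking along -z (the intrinsics and any distortion apply to the point x, -y, -z); pixel columns grow to the right and rows downward; lengths in m; the calibration is good to about 2 mm. A picture is of the moment at which its call begins. camera_params takes no time and is no camera call.
- bot.job_done(): hands the job in, once; it reports no verdict.
The state is a dict: "clock": time; "joint_pos": joint angles; "joint_vel": joint speeds; "tau": joint torques, N m; "eef_pos": TCP position; "tool_rot": TCP orientation; "ft_force": force on the tool from outside, world axes, zero at the start; "ft_torque": the same for the moment, N m; "grip_width": finger opening in m.
Only numpy, scipy, OpenCV 4.12 (cv2) and the standard library are available. Lean on these libraries where they do the work, as an engineer would, in place of code of your own. Each camera call takes 0.05 s, during which the arm holds its last target.

TASK

The oysters in the blue tray need more seawater: open the valve on the pipe by exactly one full turn, pushing its hand wheel round anticlockwise (seen from above) with the fingertips against the upright handle, so that the handle ends where it stood at the start. Push gently and do not grip the handle or anything else; leave the things on the bench where they are, and finish with the hand clear of the wheel.

Things in the scene. Friction and masses are not known exactly. Their poses are not given: they have to be found in the camera images.
- valve: Bronze gate valve in a 42 mm steel pipe, fixed to the bench. Origin on the bench, straight below the hand wheel's vertical axis. The pipe runs along the valve's own y, 75 mm up: inlet through the bench 175 mm to +y; to -y a swan neck (top 191 mm above the bench) ends over the blue tray. Only wheel, handle and stem are higher than 225 mm
- wheel (a joint): Opening angle of the hand wheel in rad: 0 is shut; it grows anticlockwise seen from above (opening); one turn is 6.283. Starts anywhere from 0.5 to 5.5; its far stop at 25 is not met in this job. It turns with steady friction (about 0.3 N m, some 5 N at the handle) and stays where it is left
- hub (a point): Centre of the hand wheel on its vertical axis, 234 mm above the bench. The wheel: aluminium, level, three spokes, round 14 mm rim, 150 mm across outside; rim top 241 mm, hub nut 249 mm above the bench. From its middle a 17 mm threaded bronze stem stands up, its top 263 mm above the bench when shut and 4.7 mm higher per turn
- handle: The handle: black, round, upright, 24 mm thick, 55 mm tall, on the wheel's rim at the end of one spoke, its axis 66 mm from the wheel's axis; spins freely on its own pin. Origin at the centre of its underside, 247 mm above the bench; top 302 mm above the bench. Above the rim all is free round the whole circle
- tray: Light blue open tray full of oysters under the outlet, about 326 x 286 x 86 mm, fixed. Origin at the centre of its underside
- oyster: Bystander: one dark brown pearl oyster lying on the bench, about 84 x 72 x 24 mm, a small grey wedge in its lip (+x). Origin at the centre of its underside
- dish: Bystander: round steel dish, 90 mm across, 35 mm tall. Origin at the centre of its underside
- block: Bystander: small wooden block with ten shallow dimples, 85 x 50 x 30 mm. Origin at the centre of its underside
- counter: Bystander: flat white and green bench counter with two dark windows, 85 x 125 x 24 mm. Origin at the centre of its underside

How it is judged:
On the way, in this order (a step that is already met when the one before it is completed fails the run):
1. the handle is pushed by the fingers across to the far side of the wheel (distance of handle from where it was at the start of the episode above 0.1 m and contact force between the fingers and handle above 0.3 N).
2. the handle, still pushed by the fingers, comes round to where it started, one turn further open (value of joint wheel above 6.2 rad and distance of handle from where it was at the start of the episode below 0.03 m and contact force between the fingers and handle above 0.3 N).
At the end, for the whole second after the job is handed in: the wheel has been opened by exactly one turn: the handle stands within 12 mm (about 10 degrees) of where it started, one whole turn further open, the wheel is at rest, and the oyster, dish, block and counter are within 15 mm of where they were (value of joint wheel between 6.4 and 12.2 rad and distance of handle from where it was at the start of the episode below 0.012 m and velocity of joint wheel between -0.05 and 0.05 rad/s and distance of each of oyster, dish, block, counter from where it was at the start of the episode below 0.015 m); the robot touches nothing.
It fails at once if the handle is gripped or shoved hard (over 32 N between fingers and handle) (contact force between the fingers and handle above 32 N).
It fails at once if the oyster, dish, wooden block or counter is shifted by more than 15 mm or lifted (distance of any of oyster, dish, block, counter from where it was at the start of the episode above 0.015 m).
It also fails if it takes over 61 s, if anything falls off the work surface, if the arm or the gripper's body presses on something with over 40 N, if the wrist force passes 120 N, or if a joint passes its speed limit or range.

## Working session

There is one attempt and no reset: what is moved stays moved. The work goes in short steps, Python scripts to look and compute and a tool call to move; the robot and the scene stay as the last step left them, time stands still between calls to the robot, and variables do not carry over. Pictures are saved under pics/ and viewed, and the job is handed in when it is done.

Besides the shell and the picture viewer there is one more tool, called after "Call:" in YAML: its name, and indented under it one key for each argument. apply_moves: Moves the arm, as the interface text tells. Its arguments: {"type":"object","properties":{"targets":{"type":"array"}},"required":["targets"]}

```bash
mkdir -p pics; ls; python3 - <<'E'
from workcell import bot
import cv2,numpy as np
print(bot.get_obs())
for n in("side","top"):
    p,d=bot.camera(n); cv2.imwrite(f"pics/{n}0.png",p[:,:,::-1]); np.savez(f"{n}0.npz",p=p,d=d)
    print(n,bot.camera_params(n))
E
```

```text
pics
{'clock': 0.0, 'joint_pos': array([-1.20298437e+00,  2.41407845e-01,  3.71327331e-03,  1.33519658e+00,
       -1.01937875e-06,  1.57083291e+00]), 'joint_vel': array([-8.79405881e-04, -1.51271013e-05, -2.11062183e-04, -2.20657784e-04,
        7.12473807e-04, -7.05363839e-04]), 'tau': array([-6.36701043e-04, -3.72318506e+01,  2.52407330e+01,  1.68482558e-02,
       -1.02596548e-04,  5.37773943e-06]), 'eef_pos': array([ 0.17955819, -0.46596448,  0.23041134]), 'tool_rot': array([ 0.40056216,  0.58360721, -0.39972456,  0.58238549]), 'ft_force': array([0.09804094, 0.08287816, 0.7635948 ]), 'ft_torque': array([-0.02517358, -0.03132257,  0.01892951]), 'grip_width': 0.08548702995850953}
side {'fx': 356.8157158333289, 'fy': 356.8157158333289, 'cx': 262.46886487125744, 'cy': 189.5710014874241, 'T': array([[ 0.9854096 , -0.09727622,  0.13966123,  0.72458346],
       [ 0.16920736,  0.64839797, -0.74225935, -0.7960683 ],
       [-0.01835187,  0.7550612 ,  0.65539743,  0.81880226],
       [ 0.        ,  0.        ,  0.        ,  1.        ]])}
top {'fx': 442.3129422059416, 'fy': 442.3129422059416, 'cx': 252.23680183982455, 'cy': 200.43022112096298, 'T': array([[-0.01743151,  0.98213906, -0.1873473 ,  0.40311962],
       [-0.9995797 , -0.01277716,  0.02602249, -0.02482563],
       [ 0.02316393,  0.18772217,  0.98194899,  1.1859165 ],
       [ 0.        ,  0.        ,  0.        ,  1.        ]])}
```

View pics/side0.png

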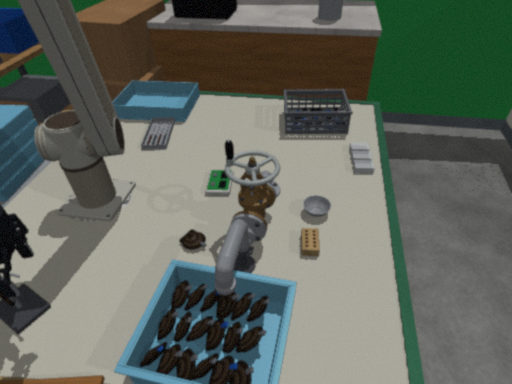

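View pics/top0.png

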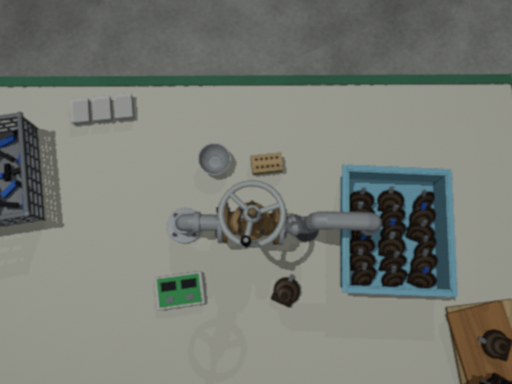

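Side view: wheel centre about (253,168), black handle about (229,152). Top view: wheel about (252,213), handle about (246,241), on the robot's side of the wheel. Next I'll measure both.

```bash
cat > h.py <<'E'
import numpy as np,cv2
from workcell import bot
def world(n,d):
    P=bot.camera_params(n); v,u=np.indices(d.shape)
    c=np.stack([(u-P['cx'])/P['fx']*d,-(v-P['cy'])/P['fy']*d,-d,np.ones_like(d)],-1)
    return (c@P['T'].T)[...,:3]
def proj(n,p):
    P=bot.camera_params(n); c=np.linalg.inv(P['T'])@np.append(p,1)
    return P['cx']+P['fx']*c[0]/-c[2], P['cy']-P['fy']*c[1]/-c[2]
def fitcirc(x,y):
    A=np.c_[x,y,np.ones_like(x)];s=np.linalg.lstsq(A,x*x+y*y,rcond=None)[0]
    return s[0]/2,s[1]/2,np.sqrt(s[2]+s[0]**2/4+s[1]**2/4)
def handle(n,p,d):
    w=world(n,d); m=(d>0)&(abs(w[...,0]-.4)<.2)&(abs(w[...,1])<.15)
    g=p.astype(int).sum(-1)
    return w,m,g
E
python3 - <<'E'
from h import *
for n in("top","side"):
    z=np.load(n+"0.npz");p,d=z['p'],z['d']
    w,m,g=handle(n,p,d)
    r=m&(w[...,2]>.228)&(w[...,2]<.246)&(g>250)
    x,y=w[r][:,0],w[r][:,1]
    c0=np.array([np.median(x),np.median(y)])
    print(n,r.sum(),c0)
    for k in range(5):
        rr=np.hypot(x-c0[0],y-c0[1]); s=(rr>.05)&(rr<.085)
        # outer circle: robust annulus
        cx,cy,R=fitcirc(x[s],y[s]); c0=np.array([cx,cy])
    print("wheel",cx,cy,R,s.sum())
    h=m&(w[...,2]>.255)&(w[...,2]<.31)&(g<150)
    q=w[h]; print("handle",h.sum(),q.mean(0),q.min(0),q.max(0))
    t=q[q[:,2]>.296]; print("top",len(t),t.mean(0),t.min(0),t.max(0))
    u,v=[int(a) for a in proj(n,[cx,cy,.26])]
    c=p[max(v-60,0):v+60,u-75:u+75,::-1]; cv2.imwrite(f"pics/{n}0c.png",cv2.resize(c,None,fx=5,fy=5,interpolation=2))
    print("crop origin",u-75,v-60)
E
```

```text
top 1218 [ 0.54690725 -0.04644854]
wheel 0.552743719152614 -0.0484654560287851 0.06638650172510255 883
handle 64 [ 0.49023162 -0.03380236  0.29769245] [ 0.48093694 -0.0441738   0.25531235] [ 0.54915725 -0.02431604  0.30357116]
top 49 [ 0.49039357 -0.03375732  0.30026885] [ 0.4818025  -0.04252198  0.29620373] [ 0.49981571 -0.02434405  0.30357116]
crop origin 177 152
side 647 [ 0.54908156 -0.05156197]
wheel 0.5557550761399641 -0.05166455778866218 0.0661284071933879 453
handle 113 [ 0.50168839 -0.04273208  0.27843209] [ 0.48579212 -0.05703845  0.2550149 ] [ 0.56409473 -0.03515482  0.30335527]
top 17 [ 0.49418454 -0.03937592  0.2995716 ] [ 0.48732938 -0.0436227   0.29646037] [ 0.50103425 -0.03515482  0.30335527]
crop origin 176 100
```

View pics/top0c.png

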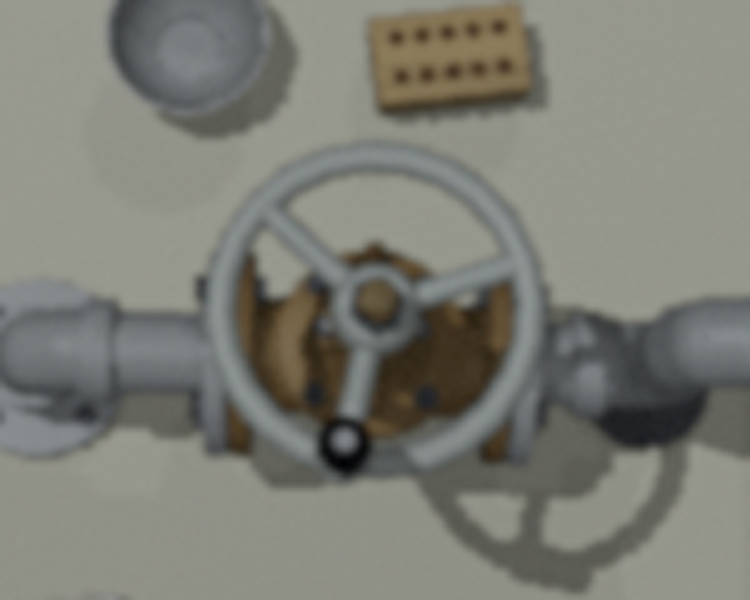

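View pics/side0c.png

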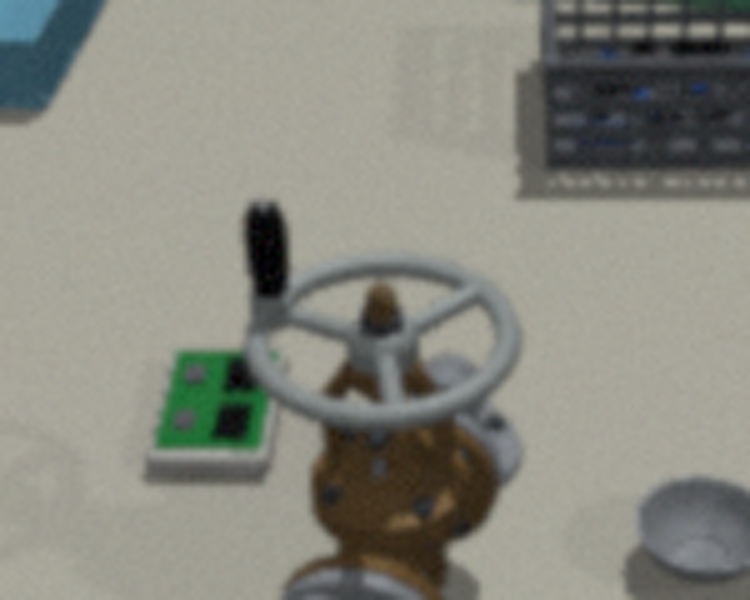

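```bash
python3 - <<'E'
from h import *
from scipy.spatial.transform import Rotation as R
r=R.from_quat(bot.get_obs()['tool_rot']).as_matrix();print(r.round(3))
E
```

```text
[[-0.001  0.933  0.36 ]
 [ 0.002  0.36  -0.933]
 [-1.     0.    -0.002]]
```

Call:
apply_moves:
  targets: [-0.13, 0, 0, -0.2, 0, 0, 0, -0.26, 0, 0, -0.4, 0, 0, 0, -0.39, 0, 0, -0.6, 0, 0, 0, -0.52, 0, 0, -0.8, 0, 0, 0, -0.52, 0.06, -0.04, -0.8, 0, 0, 0, -0.52, 0.18, -0.12, -0.8, 0, 0, 0, -0.52, 0.32, -0.21, -0.8, 0, 0, 0, -0.52, 0.46, -0.3, -0.8, 0, 0, 0, -0.52, 0.6, -0.4, -0.8, 0, 0, 0, -0.52, 0.74, -0.49, -0.8, 0, 0, 0, -0.52, 0.88, -0.58, -0.8, 0, 0, 0, -0.52, 0.97, -0.64, -0.8, 0, 0, 0]

```text
clock: 1.1
eef_pos: [0.3496, -0.2273, 0.3611]
tool_rot: [0.276, 0.651, -0.275, 0.651]
ft_force: [-0.4, 0.7, -0.3]
grip_width: 0.0002
```

```bash
cat > st.py <<'E'
from h import *
from scipy.spatial.transform import Rotation as R
o=bot.get_obs();r=R.from_quat(o['tool_rot']).as_matrix()
print(o['clock'],'p',o['eef_pos'].round(4),'F',o['ft_force'].round(2),'w',round(o['grip_width'],4));print('y',r[:,1].round(3),'z',r[:,2].round(3),'j',o['joint_pos'].round(2))
if __name__=="__main__":
    import sys
    if len(sys.argv)>2:
        P=np.array([float(sys.argv[1]),float(sys.argv[2]),float(sys.argv[3])])
        print('shift units',(r.T@(P-o['eef_pos'])/.25).round(3))
E
python3 st.py .5185 .0065 .36
```

```text
1.1 p [ 0.3496 -0.2273  0.3611] F [-0.45  0.66 -0.26] w 0.0002
y [0.718 0.696 0.001] z [ 0.696 -0.718 -0.001] j [-0.58  0.05  0.12  1.63  0.    1.79]
shift units [ 0.005  1.136 -0.201]
```

Call:
apply_moves:
  targets: [0, 0.06, -0.01, -0.1, 0, 0, 0, 0, 0.17, -0.03, -0.2, 0, 0, 0, 0, 0.29, -0.05, -0.35, 0, 0, 0, 0, 0.41, -0.07, -0.5, 0, 0, 0, 0, 0.53, -0.09, -0.6, 0, 0, 0, 0, 0.65, -0.11, -0.7, 0, 0, 0, 0, 0.77, -0.13, -0.8, 0, 0, 0, 0, 0.88, -0.15, -0.8, 0, 0, 0, 0, 0.95, -0.17, -0.8, 0, 0, 0, 0, 0.98, -0.18, -0.8, 0, 0, 0]

```text
clock: 1.93
eef_pos: [0.4944, -0.0254, 0.3602]
tool_rot: [0.141, 0.694, -0.14, 0.692]
ft_force: [0.0, -1.0, -0.8]
grip_width: -0.0001
```

```bash
python3 st.py .5185 .0065 .36
```

```text
1.9333 p [ 0.4944 -0.0254  0.3602] F [ 0.   -1.04 -0.82] w -0.0001
y [ 0.389  0.921 -0.   ] z [ 0.921 -0.389 -0.002] j [-0.05  0.22  0.31  1.66  0.    1.92]
shift units [0.001 0.155 0.039]
```

Call:
apply_moves:
  targets: [0, 0.05, 0.01, -0.2, 0, 0, 0, 0, 0.1, 0.02, -0.4, 0, 0, 0, 0, 0.15, 0.04, -0.6, 0, 0, 0, 0, 0.15, 0.04, -0.8, 0, 0, 0, 0, 0.15, 0.04, -0.8, 0, 0, 0, 0, 0.15, 0.04, -0.8, 0, 0, 0]

```text
clock: 2.43
eef_pos: [0.517, 0.0026, 0.3611]
tool_rot: [0.002, 0.707, -0.002, 0.707]
ft_force: [-0.1, -0.7, 0.5]
grip_width: 0.0004
```

```bash
cat > look.py <<'E'
import sys
from h import *
k=sys.argv[1]
ims=[]
for n in("side","top"):
    p,d=bot.camera(n); np.savez(f"{n}{k}.npz",p=p,d=d)
    u,v=[int(a) for a in proj(n,[.5535,-.0495,.27])]
    v=max(v,64); print(n,u-64,v-64)
    ims.append(cv2.resize(p[v-64:v+64,u-64:u+64,::-1],(400,400),interpolation=2))
cv2.imwrite(f"pics/l{k}.png",np.hstack(ims))
E
python3 st.py .5185 .0065 .262; python3 look.py 1
```

```text
2.4333 p [0.517  0.0026 0.3611] F [-0.08 -0.71  0.54] w 0.0004
y [ 0.006  1.    -0.   ] z [ 1.    -0.006 -0.001] j [ 0.01  0.26  0.37  1.68 -0.    1.58]
shift units [0.396 0.016 0.006]
side 186 92
top 188 147
```

View pics/l1.png

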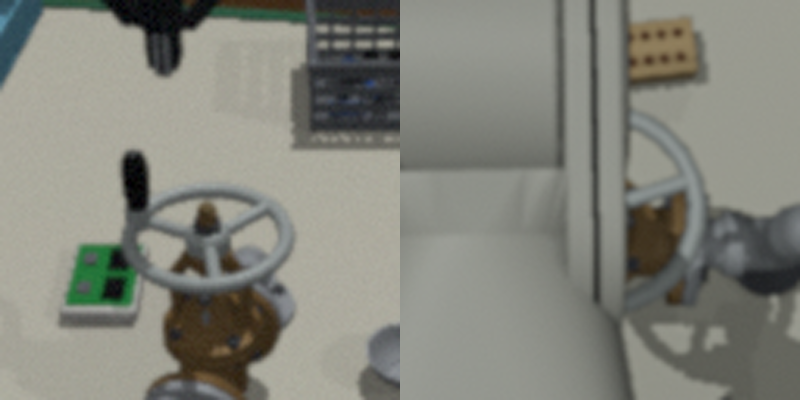

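Call:
apply_moves:
  targets: [0.05, 0, 0, 0, 0, 0, 0, 0.1, 0, 0, 0, 0, 0, 0, 0.16, 0, 0, 0, 0, 0, 0, 0.22, 0, 0, 0, 0, 0, 0, 0.28, 0.01, 0, 0, 0, 0, 0, 0.33, 0.01, 0, 0, 0, 0, 0, 0.37, 0.01, 0, 0, 0, 0, 0, 0.39, 0.01, 0, 0, 0, 0, 0, 0.39, 0.01, 0, 0, 0, 0, 0]

```text
clock: 3.28
eef_pos: [0.5165, 0.0051, 0.2627]
tool_rot: [0.002, 0.708, -0.002, 0.706]
ft_force: [0.2, -0.3, -1.4]
grip_width: -0.0002
```

```bash
cat > arc.py <<'E'
# usage: arc.py a0 a1 n : finger-centre angles (deg) on the wheel circle
import sys
from st import *
C=np.array([.5535,-.0495]);a0,a1=float(sys.argv[1]),float(sys.argv[2]);n=int(sys.argv[3])
q=o['eef_pos'];dq=q[:2]-C;print('now ang',np.degrees(np.arctan2(dq[1],dq[0]))%360,'rad',np.hypot(*dq))
for a in np.linspace(a0,a1,n+1)[1:]:
    t=np.radians(a);P=np.array([*(C+.066*np.array([np.cos(t),np.sin(t)])),.263])
    print(round(a,1),(r.T@(P-q)/.25).round(3))
E
python3 arc.py 125 170 12
```

```text
3.2833 p [0.5165 0.0051 0.2627] F [ 0.15 -0.25 -1.37] w -0.0002
y [ 0.005  1.    -0.   ] z [ 1.    -0.005 -0.002] j [ 0.01  0.26  0.12  1.43 -0.    1.59]
now ang 124.10603312538348 rad 0.06595480404292448
128.8 [-0.001 -0.013 -0.017]
132.5 [-0.001 -0.024 -0.03 ]
136.2 [-0.001 -0.036 -0.043]
140.0 [-0.001 -0.049 -0.054]
143.8 [-0.001 -0.063 -0.065]
147.5 [-0.001 -0.077 -0.074]
151.2 [-0.001 -0.092 -0.083]
155.0 [-0.001 -0.107 -0.091]
158.8 [-0.001 -0.123 -0.098]
162.5 [-0.001 -0.14  -0.103]
166.2 [-0.001 -0.156 -0.108]
170.0 [-0.001 -0.173 -0.111]
```

Call:
apply_moves:
  targets: [0, -0.013, -0.017, 0, 0, 0, 0, 0, -0.024, -0.03, 0, 0, 0, 0, 0, -0.036, -0.043, 0, 0, 0, 0, 0, -0.042, -0.049, 0, 0, 0, 0, 0, -0.049, -0.054, 0, 0, 0, 0, 0, -0.056, -0.06, 0, 0, 0, 0, 0, -0.063, -0.065, 0, 0, 0, 0, 0, -0.07, -0.07, 0, 0, 0, 0, 0, -0.077, -0.074, 0, 0, 0, 0, 0, -0.084, -0.079, 0, 0, 0, 0, 0, -0.092, -0.083, 0, 0, 0, 0, 0, -0.1, -0.087, 0, 0, 0, 0]

```text
clock: 4.28
eef_pos: [0.4955, -0.0191, 0.264]
tool_rot: [0.001, 0.707, -0.001, 0.707]
ft_force: [-0.0, 4.5, 2.4]
grip_width: -0.0001
```

```bash
python3 arc.py 153 189 12;python3 look.py 2
```

```text
4.2833 p [ 0.4955 -0.0191  0.264 ] F [-0.04  4.55  2.44] w -0.0001
y [0.002 1.    0.001] z [ 1.    -0.002  0.   ] j [-0.04  0.22  0.06  1.41  0.    1.53]
now ang 152.32564021987199 rad 0.06544069529721816
156.0 [ 0.004 -0.014 -0.009]
159.0 [ 0.004 -0.027 -0.015]
162.0 [ 0.004 -0.04  -0.019]
165.0 [ 0.004 -0.053 -0.023]
168.0 [ 0.004 -0.067 -0.026]
171.0 [ 0.004 -0.08  -0.029]
174.0 [ 0.004 -0.094 -0.031]
177.0 [ 0.004 -0.108 -0.032]
180.0 [ 0.004 -0.122 -0.032]
183.0 [ 0.004 -0.135 -0.031]
186.0 [ 0.004 -0.149 -0.03 ]
189.0 [ 0.004 -0.163 -0.029]
side 186 92
top 188 147
```

View pics/l2.png

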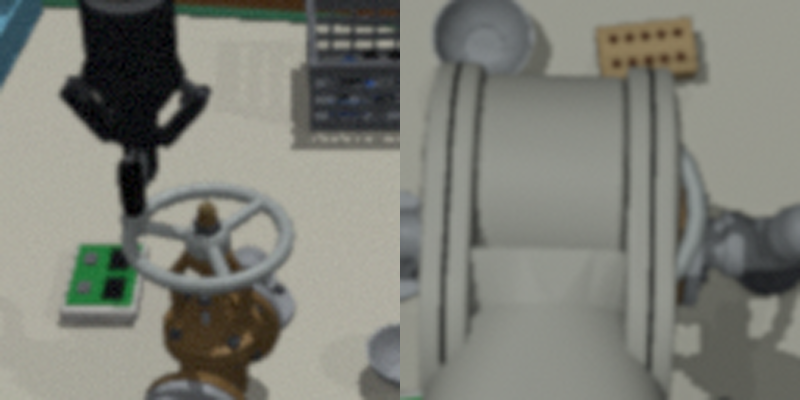

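```bash
python3 arc.py 153 201 12|tail -12
```

```text
157.0 [ 0.004 -0.017 -0.011]
161.0 [ 0.004 -0.034 -0.017]
165.0 [ 0.004 -0.052 -0.022]
169.0 [ 0.004 -0.07  -0.026]
173.0 [ 0.004 -0.088 -0.029]
177.0 [ 0.004 -0.106 -0.031]
181.0 [ 0.004 -0.124 -0.031]
185.0 [ 0.004 -0.143 -0.03 ]
189.0 [ 0.004 -0.161 -0.028]
193.0 [ 0.004 -0.179 -0.024]
197.0 [ 0.004 -0.197 -0.019]
201.0 [ 0.004 -0.214 -0.013]
```

Call:
apply_moves:
  targets: [0, -0.017, -0.011, 0, 0, 0, 0, 0, -0.034, -0.017, 0, 0, 0, 0, 0, -0.052, -0.022, 0, 0, 0, 0, 0, -0.07, -0.026, 0, 0, 0, 0, 0, -0.088, -0.029, 0, 0, 0, 0, 0, -0.106, -0.031, 0, 0, 0, 0, 0, -0.124, -0.031, 0, 0, 0, 0, 0, -0.143, -0.03, 0, 0, 0, 0, 0, -0.161, -0.028, 0, 0, 0, 0, 0, -0.179, -0.024, 0, 0, 0, 0, 0, -0.197, -0.019, 0, 0, 0, 0, 0, -0.214, -0.013, 0, 0, 0, 0]

```text
clock: 5.38
eef_pos: [0.4919, -0.0733, 0.2636]
tool_rot: [0.001, 0.707, -0.001, 0.707]
ft_force: [-1.6, 4.9, 1.6]
grip_width: 0.0001
```

```bash
python3 arc.py 200 248 12;python3 look.py 3
```

```text
5.3833 p [ 0.4919 -0.0733  0.2636] F [-1.63  4.92  1.58] w 0.0001
y [0.003 1.    0.   ] z [ 1.    -0.003 -0.001] j [-0.15  0.22  0.07  1.42  0.    1.43]
now ang 201.12508983740662 rad 0.06601530844362742
204.0 [ 0.003 -0.012  0.005]
208.0 [ 0.003 -0.029  0.013]
212.0 [ 0.003 -0.045  0.023]
216.0 [ 0.003 -0.06   0.033]
220.0 [ 0.003 -0.074  0.044]
224.0 [ 0.002 -0.088  0.057]
228.0 [ 0.002 -0.101  0.07 ]
232.0 [ 0.002 -0.113  0.084]
236.0 [ 0.002 -0.123  0.099]
240.0 [ 0.002 -0.133  0.115]
244.0 [ 0.002 -0.142  0.131]
248.0 [ 0.002 -0.149  0.148]
side 186 92
top 188 147
```

View pics/l3.png

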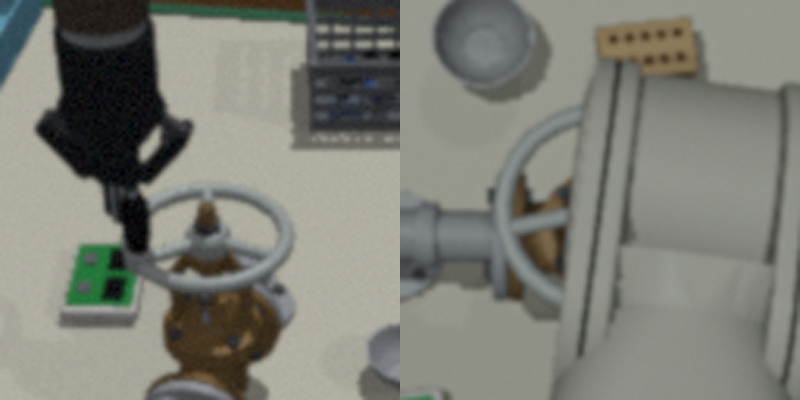

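Handle at about (135,225) in the left panel with the fingers behind it. Force is about 5 N, and it is turning as planned.

Call:
apply_moves:
  targets: [0, -0.012, 0.005, 0, 0, 0, 0, 0, -0.029, 0.013, 0, 0, 0, 0, 0, -0.045, 0.023, 0, 0, 0, 0, 0, -0.06, 0.033, 0, 0, 0, 0, 0, -0.074, 0.044, 0, 0, 0, 0, 0, -0.088, 0.057, 0, 0, 0, 0, 0, -0.101, 0.07, 0, 0, 0, 0, 0, -0.113, 0.084, 0, 0, 0, 0, 0, -0.123, 0.099, 0, 0, 0, 0, 0, -0.133, 0.115, 0, 0, 0, 0, 0, -0.142, 0.131, 0, 0, 0, 0, 0, -0.149, 0.148, 0, 0, 0, 0]

```text
clock: 6.48
eef_pos: [0.5291, -0.111, 0.2635]
tool_rot: [0.001, 0.707, -0.002, 0.707]
ft_force: [-4.8, 0.3, 1.3]
grip_width: 0.0001
```

```bash
python3 arc.py 248 296 12;python3 look.py 4
```

```text
6.4833 p [ 0.5291 -0.111   0.2635] F [-4.78  0.27  1.33] w 0.0001
y [ 0.004  1.    -0.001] z [ 1.    -0.004 -0.001] j [-0.21  0.31  0.19  1.44 -0.    1.37]
now ang 248.37137633075764 rad 0.06610813903398897
252.0 [ 0.002 -0.005  0.016]
256.0 [ 0.002 -0.01   0.034]
260.0 [ 0.002 -0.014  0.052]
264.0 [ 0.002 -0.016  0.07 ]
268.0 [ 0.002 -0.018  0.088]
272.0 [ 0.002 -0.018  0.107]
276.0 [ 0.002 -0.016  0.125]
280.0 [ 0.002 -0.014  0.143]
284.0 [ 0.002 -0.01   0.161]
288.0 [ 0.002 -0.005  0.179]
292.0 [0.002 0.002 0.196]
296.0 [0.002 0.009 0.213]
side 186 92
top 188 147
```

View pics/l4.png

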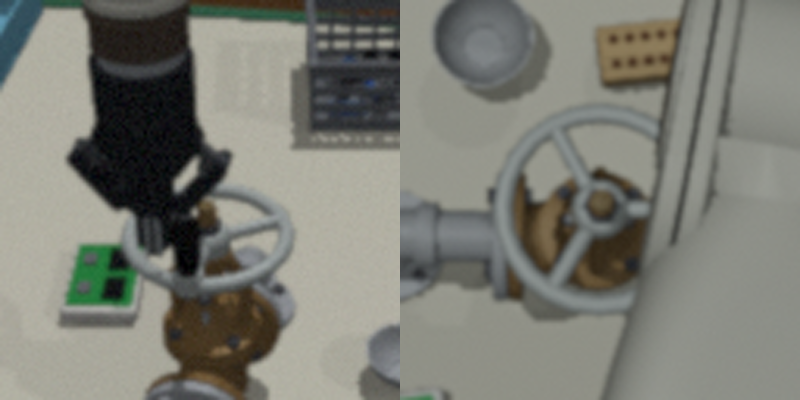

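The handle spoke now points to -y (right in the top view) and the fingers stay behind it.

Call:
apply_moves:
  targets: [0, -0.005, 0.016, 0, 0, 0, 0, 0, -0.01, 0.034, 0, 0, 0, 0, 0, -0.014, 0.052, 0, 0, 0, 0, 0, -0.016, 0.07, 0, 0, 0, 0, 0, -0.018, 0.088, 0, 0, 0, 0, 0, -0.018, 0.107, 0, 0, 0, 0, 0, -0.016, 0.125, 0, 0, 0, 0, 0, -0.014, 0.143, 0, 0, 0, 0, 0, -0.01, 0.161, 0, 0, 0, 0, 0, -0.005, 0.179, 0, 0, 0, 0, 0, 0.002, 0.196, 0, 0, 0, 0, 0, 0.009, 0.213, 0, 0, 0, 0]

```text
clock: 7.58
eef_pos: [0.5828, -0.109, 0.2636]
tool_rot: [0.001, 0.707, -0.002, 0.707]
ft_force: [-3.8, -3.3, 0.2]
grip_width: 0.0
```

```bash
python3 arc.py 296 344 12;python3 look.py 5
```

```text
7.5833 p [ 0.5828 -0.109   0.2636] F [-3.81 -3.28  0.22] w 0.0
y [ 0.004  1.    -0.002] z [ 1.    -0.004 -0.   ] j [-0.18  0.42  0.34  1.49 -0.    1.39]
now ang 296.18676083945536 rad 0.06630611705180586
300.0 [0.002 0.009 0.015]
304.0 [0.002 0.019 0.031]
308.0 [0.002 0.03  0.045]
312.0 [0.002 0.042 0.059]
316.0 [0.002 0.055 0.073]
320.0 [0.002 0.069 0.085]
324.0 [0.002 0.083 0.096]
328.0 [0.002 0.099 0.106]
332.0 [0.002 0.114 0.116]
336.0 [0.002 0.131 0.124]
340.0 [0.002 0.148 0.13 ]
344.0 [0.002 0.166 0.136]
side 186 92
top 188 147
```

View pics/l5.png

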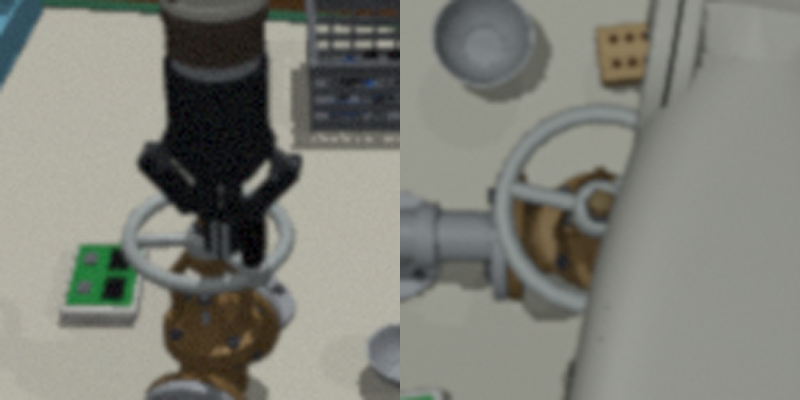

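Handle is at about (258,235) in the left panel, leading the fingers by about 25°. I'll keep going.

Call:
apply_moves:
  targets: [0, 0.009, 0.015, 0, 0, 0, 0, 0, 0.019, 0.031, 0, 0, 0, 0, 0, 0.03, 0.045, 0, 0, 0, 0, 0, 0.042, 0.059, 0, 0, 0, 0, 0, 0.055, 0.073, 0, 0, 0, 0, 0, 0.069, 0.085, 0, 0, 0, 0, 0, 0.083, 0.096, 0, 0, 0, 0, 0, 0.099, 0.106, 0, 0, 0, 0, 0, 0.114, 0.116, 0, 0, 0, 0, 0, 0.131, 0.124, 0, 0, 0, 0, 0, 0.148, 0.13, 0, 0, 0, 0, 0, 0.166, 0.136, 0, 0, 0, 0]

```text
clock: 8.68
eef_pos: [0.6171, -0.0667, 0.2637]
tool_rot: [0.001, 0.707, -0.001, 0.707]
ft_force: [-1.2, -5.5, -1.4]
grip_width: 0.0001
```

```bash
python3 arc.py 344 392 12;python3 look.py 6
```

```text
8.6833 p [ 0.6171 -0.0667  0.2637] F [-1.18 -5.5  -1.4 ] w 0.0001
y [ 0.003  1.    -0.001] z [ 1.    -0.003  0.001] j [-0.11  0.48  0.44  1.53 -0.    1.47]
now ang 344.8793355228111 rad 0.06591936466431686
348.0 [0.003 0.014 0.004]
352.0 [0.003 0.032 0.007]
356.0 [0.003 0.05  0.009]
360.0 [0.003 0.069 0.009]
364.0 [0.003 0.087 0.009]
368.0 [0.003 0.106 0.007]
372.0 [0.003 0.124 0.003]
376.0 [ 0.003  0.142 -0.001]
380.0 [ 0.003  0.159 -0.007]
384.0 [ 0.003  0.176 -0.014]
388.0 [ 0.003  0.193 -0.022]
392.0 [ 0.003  0.209 -0.031]
side 186 92
top 188 147
```

View pics/l6.png

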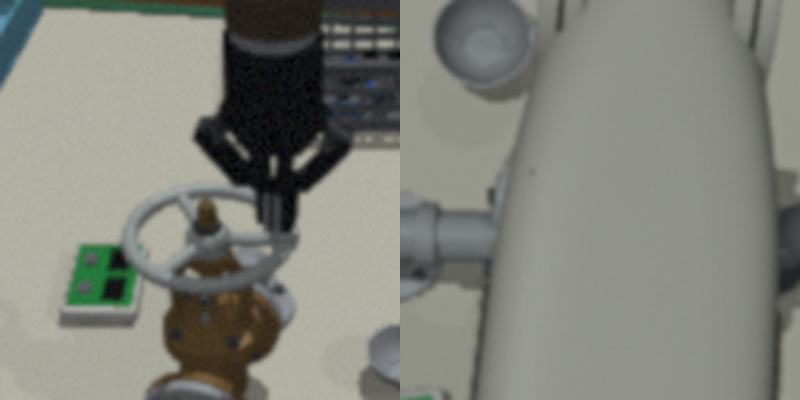

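The fingers at about (275,205) cover the handle, and the spokes show the wheel following. Contact is 5.6 N.

Call:
apply_moves:
  targets: [0, 0.014, 0.004, 0, 0, 0, 0, 0, 0.032, 0.007, 0, 0, 0, 0, 0, 0.05, 0.009, 0, 0, 0, 0, 0, 0.069, 0.009, 0, 0, 0, 0, 0, 0.087, 0.009, 0, 0, 0, 0, 0, 0.106, 0.007, 0, 0, 0, 0, 0, 0.124, 0.003, 0, 0, 0, 0, 0, 0.142, -0.001, 0, 0, 0, 0, 0, 0.159, -0.007, 0, 0, 0, 0, 0, 0.176, -0.014, 0, 0, 0, 0, 0, 0.193, -0.022, 0, 0, 0, 0, 0, 0.209, -0.031, 0, 0, 0, 0]

```text
clock: 9.78
eef_pos: [0.6102, -0.0146, 0.2641]
tool_rot: [0.001, 0.706, -0.001, 0.708]
ft_force: [3.0, -4.4, -3.2]
grip_width: 0.0001
```

```bash
python3 arc.py 392 440 12;python3 look.py 7
```

```text
9.7833 p [ 0.6102 -0.0146  0.2641] F [ 3.03 -4.37 -3.21] w 0.0001
y [ 0.003  1.    -0.   ] z [ 1.    -0.003  0.003] j [-0.02  0.46  0.4   1.51 -0.    1.55]
now ang 31.65413275530102 rad 0.0665765158859924
396.0 [ 0.004  0.015 -0.013]
400.0 [ 0.004  0.03  -0.025]
404.0 [ 0.004  0.044 -0.037]
408.0 [ 0.004  0.056 -0.05 ]
412.0 [ 0.004  0.068 -0.064]
416.0 [ 0.004  0.079 -0.079]
420.0 [ 0.004  0.089 -0.095]
424.0 [ 0.004  0.097 -0.111]
428.0 [ 0.004  0.105 -0.128]
432.0 [ 0.004  0.111 -0.145]
436.0 [ 0.004  0.116 -0.163]
440.0 [ 0.004  0.12  -0.181]
side 186 92
top 188 147
```

View pics/l7.png

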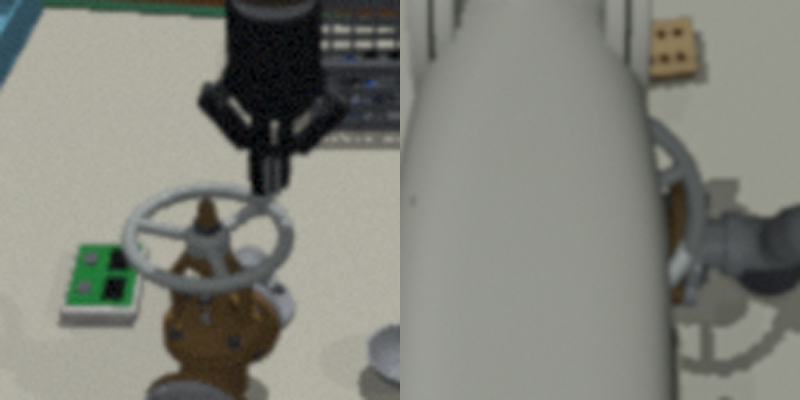

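Call:
apply_moves:
  targets: [0, 0.015, -0.013, 0, 0, 0, 0, 0, 0.03, -0.025, 0, 0, 0, 0, 0, 0.044, -0.037, 0, 0, 0, 0, 0, 0.056, -0.05, 0, 0, 0, 0, 0, 0.068, -0.064, 0, 0, 0, 0, 0, 0.079, -0.079, 0, 0, 0, 0, 0, 0.089, -0.095, 0, 0, 0, 0, 0, 0.097, -0.111, 0, 0, 0, 0, 0, 0.105, -0.128, 0, 0, 0, 0, 0, 0.111, -0.145, 0, 0, 0, 0, 0, 0.116, -0.163, 0, 0, 0, 0, 0, 0.12, -0.181, 0, 0, 0, 0]

```text
clock: 10.88
eef_pos: [0.5642, 0.0164, 0.2643]
tool_rot: [0.001, 0.706, -0.0, 0.708]
ft_force: [4.8, 0.1, -0.4]
grip_width: -0.0001
```

```bash
python3 arc.py 440 488 12;python3 look.py 8
```

```text
10.8833 p [0.5642 0.0164 0.2643] F [ 4.83  0.08 -0.4 ] w -0.0001
y [0.002 1.    0.001] z [ 1.    -0.002  0.002] j [0.03 0.36 0.25 1.46 0.   1.6 ]
now ang 80.73694802831447 rad 0.0667808445868347
444.0 [ 0.005 -0.001 -0.015]
448.0 [ 0.005  0.    -0.034]
452.0 [ 0.005  0.    -0.052]
456.0 [ 0.005 -0.001 -0.071]
460.0 [ 0.005 -0.004 -0.089]
464.0 [ 0.005 -0.008 -0.107]
468.0 [ 0.005 -0.013 -0.125]
472.0 [ 0.005 -0.019 -0.142]
476.0 [ 0.005 -0.027 -0.159]
480.0 [ 0.005 -0.035 -0.175]
484.0 [ 0.005 -0.045 -0.191]
488.0 [ 0.005 -0.056 -0.205]
side 186 92
top 188 147
```

View pics/l8.png

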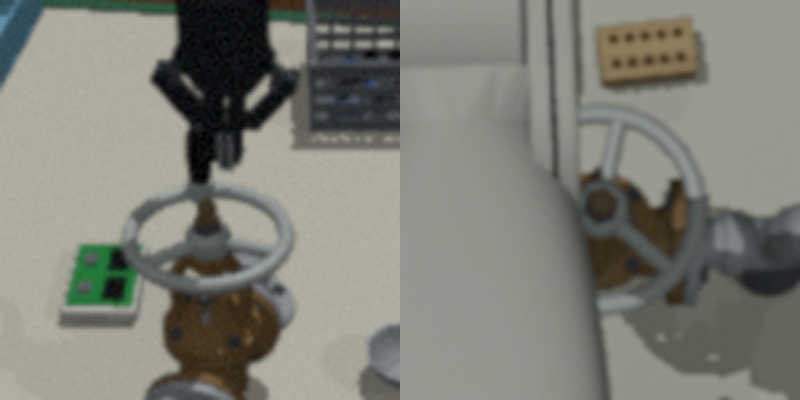

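Handle at about (200,165) in the left panel, ahead of the fingers. I'll go on to 488° and then measure before the last bit.

Call:
apply_moves:
  targets: [0, 0, -0.015, 0, 0, 0, 0, 0, 0, -0.034, 0, 0, 0, 0, 0, 0, -0.052, 0, 0, 0, 0, 0, -0.001, -0.071, 0, 0, 0, 0, 0, -0.004, -0.089, 0, 0, 0, 0, 0, -0.008, -0.107, 0, 0, 0, 0, 0, -0.013, -0.125, 0, 0, 0, 0, 0, -0.019, -0.142, 0, 0, 0, 0, 0, -0.027, -0.159, 0, 0, 0, 0, 0, -0.035, -0.175, 0, 0, 0, 0, 0, -0.045, -0.191, 0, 0, 0, 0, 0, -0.056, -0.205, 0, 0, 0, 0]

```text
clock: 11.98
eef_pos: [0.5122, 0.002, 0.2641]
tool_rot: [0.001, 0.707, -0.001, 0.707]
ft_force: [3.2, 4.4, 1.3]
grip_width: 0.0003
```

```bash
python3 arc.py 488 506 9;python3 look.py 9
```

```text
11.9833 p [0.5122 0.002  0.2641] F [3.24 4.35 1.3 ] w 0.0003
y [0.003 1.    0.001] z [ 1.    -0.003  0.001] j [0.   0.25 0.11 1.42 0.   1.58]
now ang 128.7322775864448 rad 0.0659551754803542
490.0 [ 0.004 -0.004 -0.005]
492.0 [ 0.004 -0.01  -0.012]
494.0 [ 0.004 -0.016 -0.018]
496.0 [ 0.004 -0.022 -0.025]
498.0 [ 0.004 -0.029 -0.031]
500.0 [ 0.004 -0.036 -0.037]
502.0 [ 0.004 -0.043 -0.043]
504.0 [ 0.004 -0.051 -0.048]
506.0 [ 0.004 -0.058 -0.054]
side 186 92
top 188 147
```

View pics/l9.png

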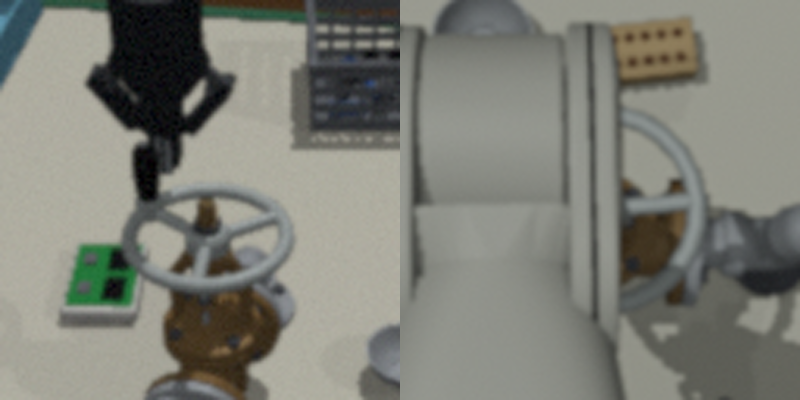

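Call:
apply_moves:
  targets: [0, -0.004, -0.005, 0, 0, 0, 0, 0, -0.01, -0.012, 0, 0, 0, 0, 0, -0.016, -0.018, 0, 0, 0, 0, 0, -0.022, -0.025, 0, 0, 0, 0, 0, -0.029, -0.031, 0, 0, 0, 0, 0, -0.033, -0.034, 0, 0, 0, 0, 0, -0.033, -0.034, 0, 0, 0, 0]

```text
clock: 12.67
eef_pos: [0.5034, -0.0066, 0.2639]
tool_rot: [0.001, 0.707, -0.001, 0.707]
ft_force: [1.2, 2.5, 2.8]
grip_width: 0.0
```

```bash
python3 arc.py 498 506 8;python3 look.py 10; python3 - <<'E'
import numpy as np,cv2
a=np.load('side1.npz')['p'];b=np.load('side10.npz')['p']
f=lambda p:cv2.resize(p[125:180,205:265,::-1],(396,363),interpolation=2)
cv2.imwrite('pics/cmp10.png',np.hstack([f(a),f(b)]))
E
```

```text
12.6667 p [ 0.5034 -0.0066  0.2639] F [1.2  2.51 2.79] w 0.0
y [ 0.003  1.    -0.   ] z [ 1.    -0.003 -0.001] j [-0.01  0.24  0.08  1.42 -0.    1.56]
now ang 139.44043555209117 rad 0.0659304788541796
499.0 [0.004 0.002 0.001]
500.0 [ 0.004 -0.002 -0.002]
501.0 [ 0.004 -0.005 -0.005]
502.0 [ 0.004 -0.009 -0.008]
503.0 [ 0.004 -0.013 -0.01 ]
504.0 [ 0.004 -0.016 -0.013]
505.0 [ 0.004 -0.02  -0.016]
506.0 [ 0.004 -0.024 -0.018]
side 186 92
top 188 147
```

View pics/cmp10.png

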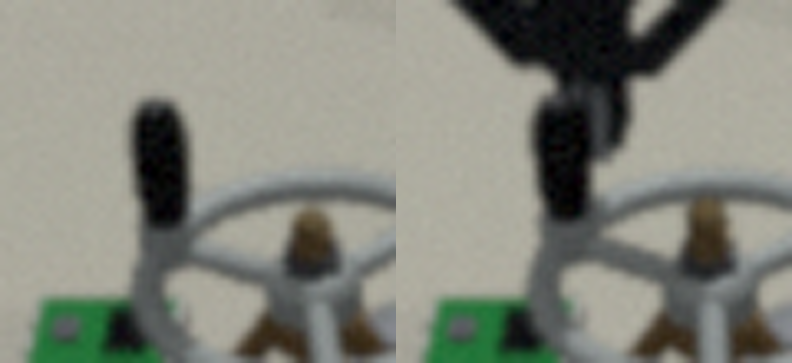

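Handle base in the reference (left half) is at about (165,225), now (170,221) in the right half. That is a few mm short, so I'll push about 3° more.

Call:
apply_moves:
  targets: [0, -0.005, -0.004, 0, 0, 0, 0, 0, -0.01, -0.008, 0, 0, 0, 0, 0, -0.012, -0.01, 0, 0, 0, 0, 0, -0.012, -0.01, 0, 0, 0, 0]

```text
clock: 13.1
eef_pos: [0.5011, -0.0095, 0.2637]
tool_rot: [0.001, 0.707, -0.001, 0.707]
ft_force: [0.4, 4.3, 3.4]
grip_width: 0.0001
```

```bash
python3 arc.py 502 508 6;python3 look.py 11; python3 - <<'E'
from h import *
a=np.load('side1.npz')['p'];b=np.load('side11.npz')['p']
f=lambda p:cv2.resize(p[125:180,205:265,::-1],(396,363),interpolation=2)
cv2.imwrite('pics/cmp11.png',np.hstack([f(a),f(b)]))
C=np.array([.5535,-.0495])
for t in(158,162,167,172):
    t=np.radians(t);print([np.round(proj('side',[C[0]+.066*np.cos(t),C[1]+.066*np.sin(t),z]),2) for z in(.25,.3)])
# left-edge subpixel of the handle in rows
for k in (1,10,11):
    g=np.load(f'side{k}.npz')['p'].astype(float).sum(-1)
    out=[]
    for v in range(146,158):
        row=g[v,215:235]; i=np.where((row[:-1]>250)&(row[1:]<=250))[0]
        out.append(round(215+i[0]+(row[i[0]]-250)/(row[i[0]]-row[i[0]+1]),2) if len(i) else None)
    print(k,out)
E
```

```text
13.1 p [ 0.5011 -0.0095  0.2637] F [0.35 4.32 3.35] w 0.0001
y [0.003 1.    0.   ] z [ 1.    -0.003 -0.001] j [-0.02  0.23  0.08  1.42 -0.    1.55]
now ang 142.62752569129583 rad 0.06594131398362646
503.0 [ 0.003 -0.001 -0.001]
504.0 [ 0.003 -0.005 -0.004]
505.0 [ 0.003 -0.009 -0.007]
506.0 [ 0.003 -0.013 -0.009]
507.0 [ 0.003 -0.016 -0.012]
508.0 [ 0.003 -0.02  -0.014]
side 186 92
top 188 147
[array([230.38, 155.55]), array([228.92, 140.12])]
[array([229.44, 156.42]), array([227.94, 140.96])]
[array([228.41, 157.55]), array([226.87, 142.07])]
[array([227.53, 158.74]), array([225.95, 143.23])]
1 [np.float64(224.61), np.float64(224.67), np.float64(224.74), np.float64(224.91), np.float64(224.99), np.float64(225.09), np.float64(225.27), np.float64(225.32), np.float64(225.5), np.float64(225.9), np.float64(226.2), np.float64(226.25)]
10 [np.float64(225.34), np.float64(225.42), np.float64(225.67), np.float64(225.93), np.float64(225.94), np.float64(226.08), np.float64(226.14), np.float64(226.29), np.float64(226.53), np.float64(226.86), np.float64(227.11), np.float64(227.19)]
11 [np.float64(225.01), np.float64(225.01), np.float64(225.01), np.float64(225.11), np.float64(225.26), np.float64(225.38), np.float64(225.47), np.float64(225.64), np.float64(225.94), np.float64(226.1), np.float64(226.42), np.float64(226.65)]
```

View pics/cmp11.png

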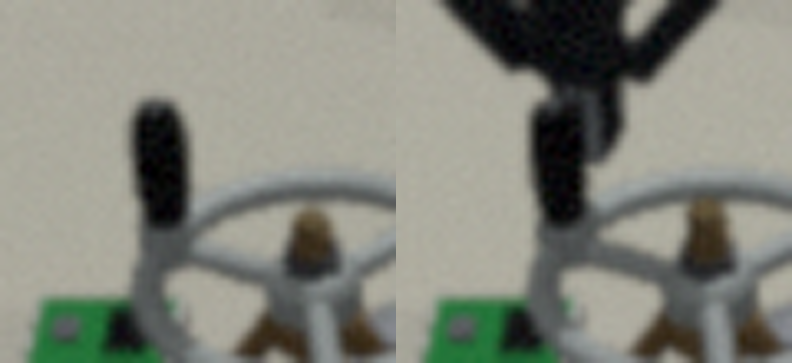

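The handle is about 1.6° short (edge offset 0.33 px at 0.21 px/deg). I'll nudge it, then back off.

Call:
apply_moves:
  targets: [0, -0.004, -0.002, 0, 0, 0, 0, 0, -0.007, -0.005, 0, 0, 0, 0, 0, -0.007, -0.005, 0, 0, 0, 0, 0, -0.007, -0.005, 0, 0, 0, 0]

```text
clock: 13.53
eef_pos: [0.5, -0.0113, 0.2637]
tool_rot: [0.001, 0.707, -0.001, 0.707]
ft_force: [1.2, 3.6, 2.0]
grip_width: 0.0004
```

Call:
apply_moves:
  targets: [0, 0.02, 0.015, 0, 0, 0, 0, 0, 0.05, 0.035, 0, 0, 0, 0, 0, 0.08, 0.05, 0, 0, 0, 0, 0, 0.1, 0.06, 0, 0, 0, 0, -0.08, 0.1, 0.06, 0, 0, 0, 0, -0.2, 0.1, 0.06, 0, 0, 0, 0, -0.32, 0.1, 0.06, 0, 0, 0, 0, -0.42, 0.1, 0.06, 0, 0, 0, 0, -0.48, 0.1, 0.06, 0, 0, 0, 0, -0.48, 0.1, 0.06, 0, 0, 0, 0]

```text
clock: 14.37
eef_pos: [0.5167, 0.0142, 0.3874]
tool_rot: [0.001, 0.705, -0.001, 0.709]
ft_force: [-0.2, -0.5, -0.4]
grip_width: -0.0
```

```bash
python3 st.py;python3 look.py 12; python3 - <<'E'
from h import *
for k in (1,12):
    z=np.load(f'side{k}.npz');g=z['p'].astype(float).sum(-1)
    L=[];Rr=[]
    for v in range(146,158):
        row=g[v,215:240]; i=np.where((row[:-1]>250)&(row[1:]<=250))[0][0]; j=np.where((row[:-1]<250)&(row[1:]>=250))[0][0]
        L.append(215+i+(row[i]-250)/(row[i]-row[i+1]))
    print(k,np.mean(L),np.round(L,2))
    w=world('side',z['d']);m=(w[...,2]>.255)&(w[...,2]<.31)&(g<150)&(abs(w[...,0]-.5)<.03)&(abs(w[...,1]+.035)<.04);print(m.sum(),w[m].mean(0),np.argwhere(m).mean(0))
E
```

```text
14.3667 p [0.5167 0.0142 0.3874] F [-0.19 -0.54 -0.42] w -0.0
y [ 0.002  1.    -0.   ] z [ 1.    -0.002  0.007] j [ 0.03  0.27  0.44  1.74 -0.    1.6 ]
side 186 92
top 188 147
1 225.28773354882037 [224.61 224.67 224.74 224.91 224.99 225.09 225.27 225.32 225.5  225.9
 226.2  226.25]
102 [ 0.49499444 -0.04146758  0.28153628] [149.5        228.95098039]
12 225.16647839519786 [224.64 224.66 224.65 224.74 224.87 224.98 225.09 225.28 225.36 225.64
 225.94 226.16]
102 [ 0.4948159  -0.04192271  0.28123259] [149.68627451 228.85294118]
```

View pics/l12.png

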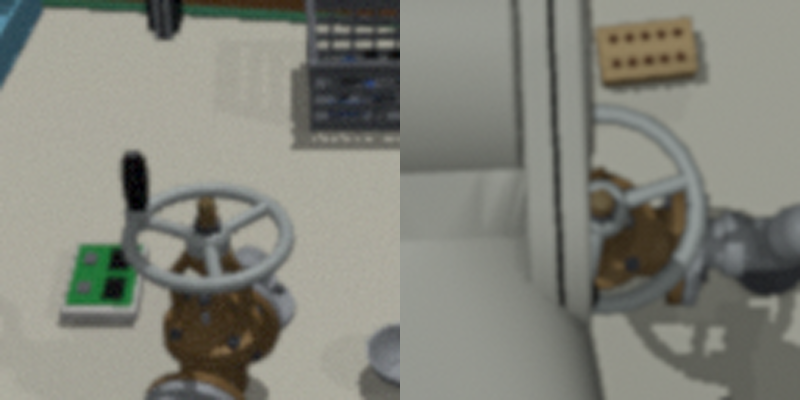

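The handle is back at (134,180), as at the start, and matches to about 0.5 mm. The hand is well clear, so I'm handing in.

```bash
python3 -c "
from workcell import bot
print(bot.job_done())"
```

```text
the job is handed in; nothing more can be done
None
```

I pushed the hand wheel one full turn anticlockwise with the shut fingertips behind the handle, then lifted the hand clear and handed the job in. No verdict was reported.

- **Force:** the readings I took during the push were about 3 to 6 N, well under the 32 N limit. I only read the force at the end of each move, so brief peaks in between were not seen.
- **Handle position:** the last side picture shows the handle within about 0.5 mm (0.1 px) of where it started. I stopped slightly short on purpose and closed the gap in two small pushes.
- **Hand clear:** the fingertips ended at a height of 0.387 m, about 85 mm above the handle top, and the force reading was near zero.
- **Other things on the bench:** the counter and block look unmoved in the last picture, and the visible edge of the dish does too. The oyster was outside that crop, so I did not check it at the end. The fingertips stayed more than 0.22 m above the bench throughout.
- **Time and disagreements:** the clock stood at about 14.5 s of the allowed 61 s. No check failed. The two cameras' wheel centres differed by about 3 mm, so I worked from a point between them.

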